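# Seat a model under the retaining lip and change the vacuum over

## Robot

A 7-joint arm with a two-finger parallel gripper is mounted at the origin on the work surface. World frame = base frame: x ahead of the robot, y to its left, z up, the work surface at z = 0. Lengths are in m, angles in rad, forces in N, time in s.
With the tool pointing down it reaches from about 0.425 to 0.925 m from the base axis. Payload 6.8 kg.
Tool frame: the origin (TCP) lies on the centre line of the jaws, within the pads' length; the fingertips stand 17 mm ahead of it and the grasp point (between the pads) lies 2 mm behind it (nose_length is the distance from the TCP to the fingertips, in m); z points along the fingers, x is the direction in which the jaws open and shut, and the axes are right-handed (so a half turn about z gives the same grasp; the last joint's range is limited). The gripper opens to 85 mm and grips with 20 to 120 N. Pads are 22 mm wide; open, the fingers measure 114 mm over their backs; the gripper's body (76 mm by 85 mm) begins 54 mm behind the grasp point. The pads swing forward as they close: fully open they stand 13 mm farther back than shut.
Start: joints at [1.098, 0.477, 0.022, 1.555, -0.011, 1.109, -0.083], TCP at [0.241, -0.631, 0.248] pointing down, gripper open.
Joint ranges: [-2.96, 2.96], [-0.34, 2.1], [-1.41, 1.46], [0.24, 2.44], [-1.37, 4.51], [0.17, 1.92], [-2.96, 2.96]. Speed limits (rad/s): [2.39, 2.39, 3.14, 3.14, 3.14, 3.14, 3.14].

## Interface

Orientations are given as a unit quaternion [w, x, y, z].
In Python, from station import * gives the robot as it stands.
- The arm moves only by the tool send_rows, never from a script. Its argument "commands" is a list of rows, each an object with "translation": the shift along the tool's x, y, z in m, a list of three; "rot": the turn, a rotation vector about the tool's x, y, z in degrees, a list of three; "grip": the finger opening in m, from 0 to 0.0854. In form: [{"translation": [tx, ty, tz], "rot": [rx, ry, rz], "grip": grip}, ...]. A call has exactly 5 rows; each row shifts and turns the commanded pose from where the row before left it, along the tool's axes as they then stand; what a row does not reach is not made up. A row lasts 1/12 s, in which the tool goes at most 41.7 mm and 7.16 degrees, less where a joint would pass 70% of its speed; a pose out of reach is approached as far as the arm can. A call with a gripper value outside its range is refused whole. The fingers move at their own pace and stop on an object; "force" is the grip in N (left out, the last holds). Time passes only in rows, so rows that do not move let the fingers close, or fill a call up. It gives the time, the measured TCP pose, the force and the opening at its end, in the units of the state.
- get_obs(): the state, without advancing time (a new reading comes with each control period).
- read_camera(name): name is "scene" or "top"; returns a dict with "pixels" (420x560x3 uint8, red, green, blue), "depth" (420x560 float32, m along the optical axis (not along the pixel's ray), 0 where there is no reading), "mtx" (3x3 intrinsics, pixels), "dist" ([k1, k2, p1, p2, k3] as OpenCV has them; the pictures are not rectified), "extrinsics" (4x4, takes a point from camera to world coordinates). Camera axes: x right, y up, looking along -z (the intrinsics and any distortion apply to the point x, -y, -z); pixel columns grow to the right and rows downward; lengths in m; the calibration is good to about 2 mm. A picture is of the moment at which its call begins.
- hand_in(): hands the job in, once; it reports no verdict.
The state is a dict: "t": time; "q": joint angles; "joint_vel": joint speeds; "joint_torque": joint torques, N m; "eef_pos": TCP position; "tool_rot": TCP orientation; "contact_force": force on the tool from outside, world axes, zero at the start; "torque": the same for the moment, N m; "gripper_width": opening from 0.0 (shut) to 1.0 (fully open).
Only numpy, scipy, OpenCV 4.12 (cv2) and the standard library are available. Lean on these libraries where they do the work, as an engineer would, in place of code of your own. Each camera call takes 0.05 s, during which the arm holds its last target.

## Task

Without disturbing the other things on the bench, push the domed gatehouse model along the bench, flat on its plinth and never lifted or tipped, into the blue retaining block until the plinth's edge is fully home under the overhanging lip, against the back. Only then change the vacuum over with the red-knobbed lever: from the white side bring it upright to centre off, leave it there for a good second, then take it right over to the green side.

Things in the scene. Friction and masses are not known exactly. Their poses are not given: they have to be found in the camera images.
- model: pale wooden gatehouse with a low dome on a solid flat brown plinth, about 0.5 kg, loose. Plinth 110 (own x) x 150 (own y) x 24 mm high. House on it 88 x 74 mm (cornice 94 x 80), to 50 mm above the bench, corner turrets to 60, dome to 72. Origin: centre of the plinth's underside. Starts 205-265 mm short of home along the block's y, up to 35 mm off line and 0.35 rad askew; +y end goes in first.
- plinth_front (a point): middle of the plinth's top edge at its +y (leading) end, 75 mm from the model's origin; the bare plinth stands out 38 mm beyond the house wall here and at the trailing (-y) end
- block: retaining block fixed to the bench, blue with aluminium cheeks, opening towards its own -y; the bench is its floor. Origin: the point on the bench where the model's origin lies when fully home, the axes of both then agreeing. Back face at y = +75 mm. Cheeks' inner faces at x = +-58 mm (3 mm play each side) from y = +75 to +15 mm, 29 mm high. A green-capped fitting stands on its back to 73 mm.
- lip_edge (a point): middle of the lower front edge of the block's overhanging blue lip, at block y = +47 mm, 29 mm above the bench; the lip reaches 28 mm out from the back face, is 176 mm wide and 12 mm thick (top at 41 mm)
- mouth (a point): middle of the block's flared mouth on the bench, at block y = -12 mm; the flared guides, 29 mm high, open from x = +-58 mm at y = +15 to +-78 mm here
- selector_box: grey vacuum changeover box, fixed, 120 (x) x 90 (y) x 45 mm high, white plate on its -x half, black strip in the middle, green plate on its +x half. Origin: centre of the underside. The lever's hinge runs along its y axis, 45 mm above the origin.
- selector (a joint): lever angle in rad: 0 leans fully to the white side (box's -x), 0.6 stands upright (centre off), 1.2 leans fully to the green side (box's +x). It starts between 0 and 0.1, moves with about 2 N at the knob and stays where it is left; no detent.
- selector_tip (a point): centre of the lever's red ball knob, 30 mm diameter, 90 mm from the hinge (135 mm above the bench when upright, 119 mm when fully over); below it a 12 mm steel stick.
- tower: bystander: pale wooden tower model, 85 x 85 x 233 mm, origin under its centre; leave alone
- glue: bystander: white glue bottle, 54 mm diameter, 150 mm high, origin under its centre; leave alone
- pencil_pot: bystander: white pot of pencils, 80 mm diameter, about 170 mm high, origin under its centre; leave alone
- archway: bystander: pale wooden archway model, 46 x 126 x 86 mm, origin under its centre; leave alone
- courtyard: bystander: small open wooden courtyard model, 90 x 110 x 55 mm, origin under its centre; leave alone
- offcuts: bystander: two plywood offcuts in one piece, 100 x 160 x 24 mm, origin under its centre; leave alone

How it is judged:
By the outcome, as a careful person would: the job done as asked, in the order asked, and still so for the second after the job is handed in, with the robot touching nothing.
It also fails if it takes over 69 s, if anything falls off the work surface, if the arm or the gripper's body presses on something with over 40 N, if the wrist force passes 120 N, or if a joint passes its speed limit or range.

## Working session

There is one attempt and no reset: what is moved stays moved. The work goes in short steps, Python scripts to look and compute and a tool call to move; the robot and the scene stay as the last step left them, time stands still between calls to the robot, and variables do not carry over. Pictures are saved under pics/ and viewed, and the job is handed in when it is done.

Besides the shell and the picture viewer there is one more tool, called after "Call:" in YAML: its name, and indented under it one key for each argument. send_rows: Moves the arm, as the interface text tells. Its arguments: {"type":"object","properties":{"commands":{"type":"array","items":{"type":"object","properties":{"translation":{"type":"array","items":{"type":"number"}},"rot":{"type":"array","items":{"type":"number"}},"grip":{"type":"number"}}}},"force":{"type":"number"}},"required":["commands"]}

```bash
ls; mkdir -p pics; python3 - <<'E'
from station import *
import cv2,numpy as np
o=get_obs()
for k in o: print(k,o[k])
for n in ("scene","top"):
    c=read_camera(n)
    cv2.imwrite(f"pics/{n}0.png",c["pixels"][:,:,::-1])
    np.savez(f"{n}0.npz",**c)
    print(n,c["mtx"],c["dist"],c["extrinsics"])
E
```

```text
pics
t 0.0
q [ 1.09790355  0.47781807  0.02231531  1.55647477 -0.01151413  1.10932458
 -0.08313126]
joint_vel [-2.12043549e-03  1.48295894e-04  1.01197223e-03  1.30650108e-03
  2.43011841e-04 -7.27514725e-05 -2.52036887e-04]
joint_torque [-1.00034072e-06 -5.96456122e+01  1.60791814e+00 -2.81199878e+01
  1.24719847e-02  9.38360958e-03  2.42095304e-06]
eef_pos [ 0.24060603 -0.63003695  0.24730334]
tool_rot [-4.88087041e-04  8.23638156e-01 -5.67114881e-01 -8.13390913e-04]
contact_force [ 0.30063851 -0.85897771 -0.40537139]
torque [0.03258161 0.017209   0.01616819]
gripper_width 1.002627366201384
scene [[541.00916067   0.         277.59156947]
 [  0.         541.00916067 211.57267176]
 [  0.           0.           1.        ]] [0.04523638 0.         0.         0.         0.        ] [[-0.4762059  -0.70272531  0.52858781  1.50406086]
 [ 0.87930978 -0.37610973  0.2921571   0.55354257]
 [-0.00649917  0.60391937  0.79701892  1.50873479]
 [ 0.          0.          0.          1.        ]]
top [[492.70201352   0.         274.58387341]
 [  0.         492.70201352 213.94072225]
 [  0.           0.           1.        ]] [-0.07903873  0.          0.          0.          0.        ] [[ 0.01106803  0.99813237 -0.06007716  0.47851001]
 [-0.99959427  0.01262115  0.02553441  0.05500964]
 [ 0.02624496  0.05977017  0.99786709  1.33050925]
 [ 0.          0.          0.          1.        ]]
```

View pics/scene0.png

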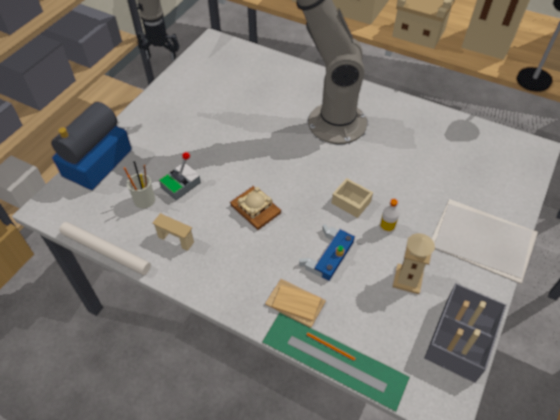

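View pics/top0.png

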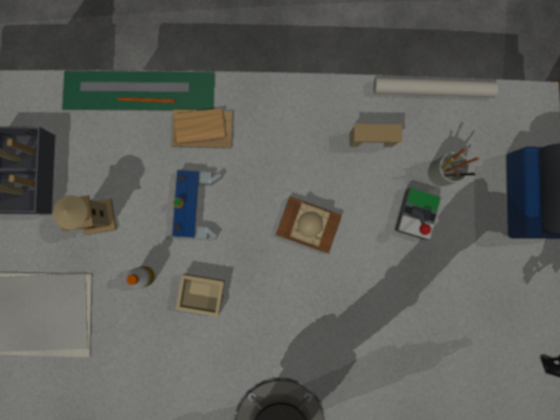

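The top view shows the model at about (309,225), the block at (188,205) with its mouth facing right, and the selector at (419,212) with the red knob at (425,229). Next I'll measure these with colour masks.

```bash
cat > h.py <<'E'
import numpy as np,cv2
def ray(c,uv):
    uv=np.array(uv,float).reshape(-1,1,2)
    p=cv2.undistortPoints(uv,c["mtx"],c["dist"]).reshape(-1,2)
    d=np.c_[p[:,0],-p[:,1],-np.ones(len(p))]
    E=c["extrinsics"]
    return E[:3,3],d@E[:3,:3].T
def onz(c,uv,z):
    o,d=ray(c,uv); s=(z-o[2])/d[:,2]; return o+d*s[:,None]
def proj(c,P):
    P=np.array(P,float).reshape(-1,3);E=c["extrinsics"]
    q=(P-E[:3,3])@E[:3,:3]; q=q*[1,-1,-1]
    return cv2.projectPoints(q,np.zeros(3),np.zeros(3),c["mtx"],c["dist"])[0].reshape(-1,2)
def cloud(c):
    h,w=c["depth"].shape; v,u=np.mgrid[:h,:w]
    o,d=ray(c,np.c_[u.ravel(),v.ravel()])
    return (o+d*c["depth"].reshape(-1,1)).reshape(h,w,3)
E
python3 - <<'E'
from h import *
for n,boxes in (("top",[(260,180,100,90),(155,150,80,100),(385,170,70,80)]),("scene",[(215,170,80,70),(290,215,80,80),(150,140,60,70)])):
    c=dict(np.load(n+"0.npz"))
    ims=[cv2.resize(c["pixels"][y:y+h,x:x+w,::-1],(400,int(400*h/w)),interpolation=cv2.INTER_NEAREST)[:400] for x,y,w,h in boxes]
    H=max(i.shape[0] for i in ims)
    im=np.hstack([np.pad(i,((0,H-i.shape[0]),(0,0),(0,0))) for i in ims])
    im=cv2.resize(im,(800,int(800*H/1200)),interpolation=cv2.INTER_AREA)
    cv2.imwrite(f"pics/{n}crop.png",im)
    P=cloud(c)
    hsv=cv2.cvtColor(c["pixels"],cv2.COLOR_RGB2HSV)
    x,y,w,h=boxes[0]
    print(n,"depth bench check",P[300,250] if n=="top" else P[120,240])
    for nm,(x,y,w,h) in zip(("model","block","sel"),boxes):
        R=P[y:y+h,x:x+w].reshape(-1,3); print(nm,np.percentile(R[:,2],[1,50,90,99,100]).round(3))
E
```

```text
top depth bench check [ 0.32600961  0.08446046 -0.00516158]
model [-6.000e-03  1.000e-03  5.000e-02  7.100e-02  1.331e+00]
block [-0.005  0.002  0.042  0.064  1.331]
sel [-0.006  0.002  0.051  0.134  1.331]
scene depth bench check [ 0.16486073 -0.35492135 -0.00527069]
model [-0.009  0.002  0.042  0.071  1.509]
block [-9.000e-03  1.000e-03  3.900e-02  6.300e-02  1.509e+00]
sel [-0.008  0.002  0.048  0.133  1.509]
```

View pics/topcrop.png

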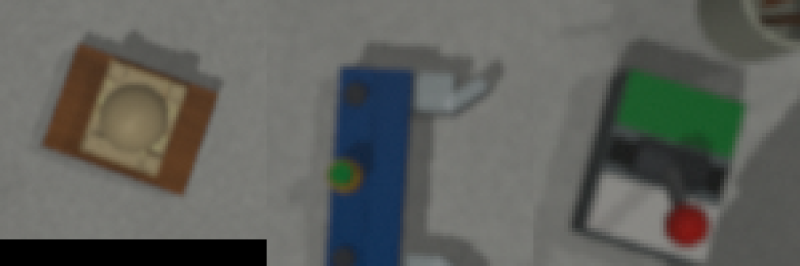

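View pics/scenecrop.png

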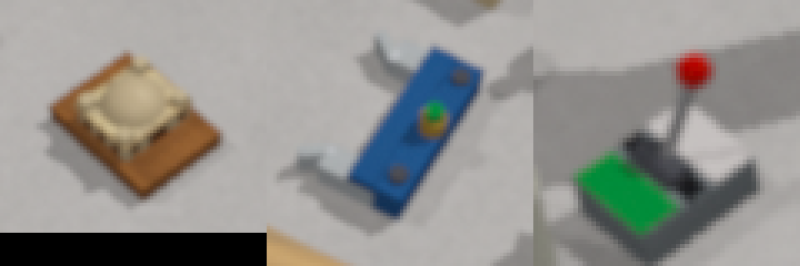

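```bash
cat > meas.py <<'E'
from h import *
def rectz(c,mask,z):
    mask=mask.astype(np.uint8)
    cs,_=cv2.findContours(mask,cv2.RETR_EXTERNAL,cv2.CHAIN_APPROX_NONE)
    k=max(cs,key=cv2.contourArea)
    p=onz(c,k.reshape(-1,2),z)[:,:2]
    r=cv2.minAreaRect((p*1000).astype(np.float32))
    b=cv2.boxPoints(r)
    return r,b,cv2.contourArea(k)
def roi(shape,x,y,w,h):
    m=np.zeros(shape,bool);m[y:y+h,x:x+w]=1;return m
def masks(c):
    hsv=cv2.cvtColor(c["pixels"],cv2.COLOR_RGB2HSV).astype(int)
    H,S,V=hsv[...,0],hsv[...,1],hsv[...,2]
    return dict(brown=((H<14)|(H>172))&(S>90)&(V>40),wood=(H<30)&(S>60),blue=(H>100)&(H<125)&(S>120),green=(H>50)&(H<75)&(S>120),red=((H<5)|(H>174))&(S>170)&(V>60))
E
python3 - <<'E'
from meas import *
B={"top":dict(model=(260,180,100,90),block=(155,150,70,100),sel=(385,170,70,80)),"scene":dict(model=(215,170,80,70),block=(290,215,80,80),sel=(150,140,60,70))}
for n in B:
    c=dict(np.load(n+"0.npz")); m=masks(c); sh=c["depth"].shape
    for nm,ks,z in (("model",("brown","wood"),.024),("block",("blue",),.041),("sel",("green",),.0455)):
        for k in ks:
            mm=m[k]&roi(sh,*B[n][nm])
            r,b,a=rectz(c,mm,z); print(n,nm,k,"c",np.round(r[0],1),"size",np.round(r[1],1),"ang",round(r[2],1),a,b.round(0).tolist())
    mm=m["red"]&roi(sh,*B[n]["sel"]); v,u=np.nonzero(mm); print("red",u.mean(),v.mean(),len(u),np.ptp(u),np.ptp(v))
    o,d=ray(c,[[u.mean(),v.mean()]]); print(o,d)
    globals()["r"+n]=(o,d[0]/np.linalg.norm(d[0]))
o1,d1=rtop;o2,d2=rscene
s=np.linalg.lstsq(np.c_[d1,-d2],o2-o1,rcond=None)[0];print("tip",o1+s[0]*d1,o2+s[1]*d2)
E
```

```text
top model brown c [530.3 -69.2] size [147.1 107.4] ang 71.1 810.5 [[456.0, -121.0], [557.0, -156.0], [605.0, -17.0], [503.0, 18.0]]
top model wood c [530.4 -69.1] size [149.5 110.6] ang 71.0 2213.0 [[454.0, -122.0], [558.0, -158.0], [607.0, -16.0], [502.0, 20.0]]
top block blue c [581.4 256.5] size [ 54.3 170.8] ang 87.1 1106.5 [[495.0, 234.0], [665.0, 225.0], [668.0, 279.0], [497.0, 288.0]]
top sel green c [ 599.4 -372. ] size [83.5 38.3] ang 72.7 395.5 [[569.0, -406.0], [605.0, -418.0], [630.0, -338.0], [594.0, -326.0]]
red 424.84375 228.9375 64 8 8
[0.47851001 0.05500964 1.33050925] [[ 0.03286651 -0.33308413 -0.99163544]]
scene model brown c [538.9 -69.7] size [154.5 112.4] ang 71.3 83.0 [[461.0, -125.0], [567.0, -161.0], [617.0, -14.0], [510.0, 22.0]]
scene model wood c [536.5 -68.9] size [158.7 120.7] ang 70.4 1174.5 [[453.0, -123.0], [567.0, -164.0], [620.0, -14.0], [506.0, 26.0]]
scene block blue c [593.4 256.4] size [ 59.2 186.6] ang 87.3 689.5 [[499.0, 231.0], [685.0, 222.0], [688.0, 282.0], [502.0, 290.0]]
scene sel green c [ 600.7 -376.5] size [83.1 42.4] ang 73.9 185.0 [[569.0, -410.0], [609.0, -422.0], [633.0, -342.0], [592.0, -331.0]]
red 185.5 155.5 32 5 5
[1.50406086 0.55354257 1.50873479] [[-0.52037554 -0.48047941 -0.73343348]]
tip [ 0.51860689 -0.35135031  0.12072202] [ 0.52014801 -0.35493569  0.12197741]
```

Call:
send_rows:
  commands:
    - {"translation": [0,0,0],"rot": [0,0,-7],"grip": 0.065}
    - {"translation": [0,0,0],"rot": [0,0,-7],"grip": 0.065}
    - {"translation": [0,0,0],"rot": [0,0,-7],"grip": 0.065}
    - {"translation": [0,0,0],"rot": [0,0,-7],"grip": 0.065}
    - {"translation": [0,0,0],"rot": [0,0,-7],"grip": 0.065}

```text
t: 0.52
eef_pos: [0.2407, -0.6303, 0.2477]
tool_rot: [-0.0, 0.957, -0.29, -0.0]
contact_force: [0.4, -0.1, 0.2]
gripper_width: 0.76
```

Call:
send_rows:
  commands:
    - {"translation": [0,0,0],"rot": [0,0,-7],"grip": 0.065}
    - {"translation": [0,0,0],"rot": [0,0,-7],"grip": 0.065}
    - {"translation": [0,0,0],"rot": [0,0,-1],"grip": 0.065}
    - {"translation": [0,0,0],"rot": [0,0,0],"grip": 0.065}
    - {"translation": [0,0,0],"rot": [0,0,0],"grip": 0.065}

```text
t: 0.93
eef_pos: [0.2407, -0.6305, 0.248]
tool_rot: [-0.0, 0.986, -0.168, -0.0]
contact_force: [-0.8, -0.1, -0.4]
gripper_width: 0.758
```

```bash
cat > st.py <<'E'
from station import *
from h import *
from scipy.spatial.transform import Rotation as R
def st(target=None):
    o=get_obs();q=o["tool_rot"];M=R.from_quat([q[1],q[2],q[3],q[0]]).as_matrix()
    print("t",round(o["t"],2),"p",np.round(o["eef_pos"],4),"yaw",round(np.degrees(np.arctan2(M[1,0],M[0,0])),2),"z",M[:,2].round(4),"F",np.round(o["contact_force"],1),"w",round(o["gripper_width"],3))
    if target is not None: print("tool delta",(M.T@(np.array(target)-o["eef_pos"])).round(4))
    return o,M
E
python3 -c "
from st import *
st([.4975,-.1646,.247])"
```

```text
t 0.93 p [ 0.2407 -0.6305  0.248 ] yaw -19.3 z [-1.e-04  5.e-04 -1.e+00] F [-0.8 -0.1 -0.4] w 0.758
tool delta [ 0.0884 -0.5246  0.0012]
```

Call:
send_rows:
  commands:
    - {"translation": [0.006,-0.035,0],"rot": [0,0,0],"grip": 0.065}
    - {"translation": [0.006,-0.035,0],"rot": [0,0,0],"grip": 0.065}
    - {"translation": [0.006,-0.035,0],"rot": [0,0,0],"grip": 0.065}
    - {"translation": [0.006,-0.035,0],"rot": [0,0,0],"grip": 0.065}
    - {"translation": [0.006,-0.035,0],"rot": [0,0,0],"grip": 0.065}

```text
t: 1.35
eef_pos: [0.327, -0.4735, 0.2484]
tool_rot: [0.0, 0.986, -0.167, 0.0]
contact_force: [0.7, 0.1, -0.2]
gripper_width: 0.764
```

Call:
send_rows:
  commands:
    - {"translation": [0.006,-0.035,0],"rot": [0,0,0],"grip": 0.065}
    - {"translation": [0.006,-0.035,0],"rot": [0,0,0],"grip": 0.065}
    - {"translation": [0.006,-0.035,0],"rot": [0,0,0],"grip": 0.065}
    - {"translation": [0.006,-0.035,0],"rot": [0,0,0],"grip": 0.065}
    - {"translation": [0.006,-0.035,0],"rot": [0,0,0],"grip": 0.065}

```text
t: 1.77
eef_pos: [0.4126, -0.3179, 0.2485]
tool_rot: [0.0, 0.986, -0.167, 0.0]
contact_force: [1.6, -0.3, -0.9]
gripper_width: 0.76
```

```bash
python3 -c "
from st import *
st([.4975,-.1646,.247])"
```

```text
t 1.77 p [ 0.4126 -0.3179  0.2485] yaw -19.27 z [ 3.e-04 -3.e-04 -1.e+00] F [ 1.6 -0.3 -0.9] w 0.76
tool delta [ 0.0296 -0.1727  0.0015]
```

Call:
send_rows:
  commands:
    - {"translation": [0.006,-0.034,0.02],"rot": [0,0,0],"grip": 0.065}
    - {"translation": [0.006,-0.034,0.02],"rot": [0,0,0],"grip": 0.065}
    - {"translation": [0.006,-0.034,0.02],"rot": [0,0,0],"grip": 0.065}
    - {"translation": [0.006,-0.034,0.02],"rot": [0,0,0],"grip": 0.065}
    - {"translation": [0.006,-0.034,0.02],"rot": [0,0,0],"grip": 0.065}

```text
t: 2.18
eef_pos: [0.4966, -0.1673, 0.1477]
tool_rot: [0.0, 0.986, -0.167, 0.0]
contact_force: [0.7, -1.0, -1.1]
gripper_width: 0.761
```

Call:
send_rows:
  commands:
    - {"translation": [0,0,0.02],"rot": [0,0,0],"grip": 0.065}
    - {"translation": [0,0,0.02],"rot": [0,0,0],"grip": 0.065}
    - {"translation": [0,0,0.02],"rot": [0,0,0],"grip": 0.065}
    - {"translation": [0,0,0.02],"rot": [0,0,0],"grip": 0.065}
    - {"translation": [0,0,0.0],"rot": [0,0,0],"grip": 0.065}

```text
t: 2.6
eef_pos: [0.4937, -0.168, 0.0651]
tool_rot: [-0.0, 0.986, -0.167, -0.003]
contact_force: [0.4, 0.3, 0.1]
gripper_width: 0.761
```

```bash
python3 - <<'E'
from st import *
st([.4975,-.1646,.021])
c=read_camera("scene");cv2.imwrite("pics/s1.png",cv2.resize(c["pixels"][150:260,190:340,::-1],None,fx=5,fy=5))
E
```

```text
t 2.6 p [ 0.4937 -0.168   0.0651] yaw -19.21 z [-0.0057  0.0014 -1.    ] F [0.4 0.3 0.1] w 0.761
tool delta [ 0.0027 -0.0045  0.0441]
```

View pics/s1.png

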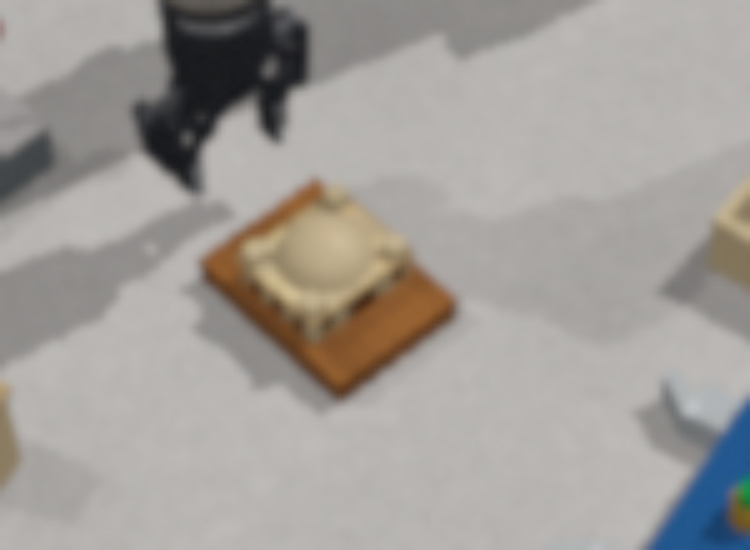

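The picture shows both fingers behind the trailing plinth edge, with clearance. I'll check the joint margins before descending further.

```bash
python3 - <<'E'
from st import *
o,M=st([.4975,-.1646,.021]); print(o["q"].round(3),o["joint_vel"].round(3))
E
```

```text
t 2.65 p [ 0.4947 -0.1682  0.0669] yaw -19.19 z [-3.9e-03  9.0e-04 -1.0e+00] F [ 1.1 -0.2 -0.3] w 0.76
tool delta [ 0.0017 -0.0044  0.0459]
[ 0.482  0.507 -0.34   2.036  0.272  0.645 -0.373] [ 0.011 -0.044 -0.017 -0.03  -0.009  0.021  0.017]
```

Call:
send_rows:
  commands:
    - {"translation": [0.001,0,0.01],"rot": [0,0,0],"grip": 0.065}
    - {"translation": [0.001,0,0.01],"rot": [0,0,0],"grip": 0.065}
    - {"translation": [0.001,0,0.01],"rot": [0,0,0],"grip": 0.065}
    - {"translation": [0,0,0.01],"rot": [0,0,0],"grip": 0.065}
    - {"translation": [0,0,0.003],"rot": [0,0,0],"grip": 0.065}

```text
t: 3.07
eef_pos: [0.4981, -0.1696, 0.0238]
tool_rot: [-0.0, 0.986, -0.166, -0.001]
contact_force: [0.6, 0.6, 1.7]
gripper_width: 0.763
```

```bash
python3 - <<'E'
from st import *
o,M=st([.4975,-.1646,.021]); print(o["q"].round(3),o["joint_vel"].round(3))
E
```

```text
t 3.07 p [ 0.4981 -0.1696  0.0238] yaw -19.12 z [-1.7e-03  4.0e-04 -1.0e+00] F [0.6 0.6 1.7] w 0.763
tool delta [-0.0022 -0.0045  0.0028]
[ 0.453  0.583 -0.306  2.044  0.316  0.561 -0.408] [-0.022  0.046  0.022  0.007  0.022 -0.045 -0.018]
```

Call:
send_rows:
  commands:
    - {"translation": [-0.001,-0.005,0.002],"rot": [0,0,0],"grip": 0.065}
    - {"translation": [-0.001,-0.005,0],"rot": [0,0,0],"grip": 0.065}
    - {"translation": [0,-0.005,0],"rot": [0,0,0],"grip": 0.065}
    - {"translation": [0,-0.004,0],"rot": [0,0,0],"grip": 0.065}
    - {"translation": [0,-0.004,0],"rot": [0,0,0],"grip": 0.065}

```text
t: 3.48
eef_pos: [0.5044, -0.1475, 0.0236]
tool_rot: [0.001, 0.986, -0.166, -0.0]
contact_force: [-1.9, -3.3, 0.4]
gripper_width: 0.763
```

Call:
send_rows:
  commands:
    - {"translation": [0,-0.004,0],"rot": [0,0,0],"grip": 0.065}
    - {"translation": [0,-0.005,0],"rot": [0,0,0],"grip": 0.065}
    - {"translation": [0,-0.005,0],"rot": [0,0,0],"grip": 0.065}
    - {"translation": [0,-0.005,0],"rot": [0,0,0],"grip": 0.065}
    - {"translation": [0,-0.005,0],"rot": [0,0,0],"grip": 0.065}

```text
t: 3.9
eef_pos: [0.5126, -0.1248, 0.0236]
tool_rot: [0.0, 0.986, -0.166, 0.0]
contact_force: [-2.3, -5.0, 2.7]
gripper_width: 0.759
```

```bash
cat >> meas.py <<'E'
BO=np.array([577.6,181.3]);BY=87.1
def model(c,guess):
    """guess: world xy mm of model centre; top camera"""
    u,v=proj(c,[[guess[0]/1000,guess[1]/1000,.024]])[0]
    sh=c["depth"].shape;yy,xx=np.mgrid[:sh[0],:sh[1]]
    mm=masks(c)["wood"]&(np.hypot(xx-u,yy-v)<50)
    r,b,a=rectz(c,mm,.024)
    w,h=r[1]; ang=r[2] if w>h else r[2]-90   # long side direction
    ang%=180
    t=np.radians(BY);by=np.array([np.cos(t),np.sin(t)]);bx=np.array([by[1],-by[0]])
    d=np.array(r[0])-BO
    print("model",np.round(r[0],1),"ydir",round(ang,1),"size",np.round(r[1],1),"block frame x,y",(d@bx).round(1),(d@by).round(1),"askew",round(ang-BY,1))
E
python3 - <<'E'
from st import *
from meas import *
o,M=st()
c=read_camera("top");cv2.imwrite("pics/t2.png",cv2.resize(c["pixels"][150:270,150:370,::-1],None,fx=3.5,fy=3.5))
model(c,(537,-49))
E
```

```text
t 3.9 p [ 0.5126 -0.1248  0.0236] yaw -19.14 z [ 2.e-04 -8.e-04 -1.e+00] F [-2.3 -5.   2.7] w 0.759
model [540.2 -43.2] ydir 71.0 size [152.3 110.4] block frame x,y -26.0 -226.1 askew -16.1
```

View pics/t2.png

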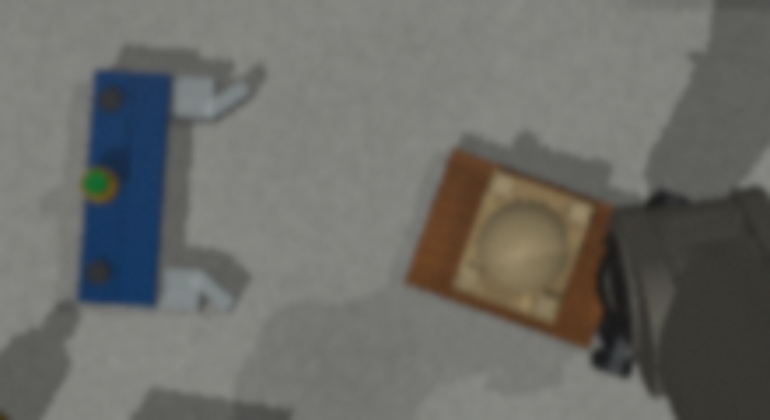

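Call:
send_rows:
  commands:
    - {"translation": [0,-0.0065,0.001],"rot": [0,0,0],"grip": 0.065}
    - {"translation": [0,-0.0065,0],"rot": [0,0,0],"grip": 0.065}
    - {"translation": [0,-0.0065,0],"rot": [0,0,0],"grip": 0.065}
    - {"translation": [0,-0.0065,0],"rot": [0,0,0],"grip": 0.065}
    - {"translation": [0,-0.0065,0],"rot": [0,0,0],"grip": 0.065}

```text
t: 4.37
eef_pos: [0.523, -0.0942, 0.0224]
tool_rot: [0.0, 0.986, -0.166, -0.0]
contact_force: [-1.3, -4.2, 3.0]
gripper_width: 0.758
```

Call:
send_rows:
  commands:
    - {"translation": [0,-0.0065,0],"rot": [0,0,0],"grip": 0.065}
    - {"translation": [0,-0.0065,0],"rot": [0,0,0],"grip": 0.065}
    - {"translation": [0,-0.0065,0],"rot": [0,0,0],"grip": 0.065}
    - {"translation": [0,-0.0065,0],"rot": [0,0,0],"grip": 0.065}
    - {"translation": [0,-0.0065,0],"rot": [0,0,0],"grip": 0.065}

```text
t: 4.78
eef_pos: [0.5336, -0.0636, 0.0224]
tool_rot: [0.001, 0.986, -0.166, -0.0]
contact_force: [-1.7, -5.4, 3.3]
gripper_width: 0.761
```

```bash
python3 - <<'E'
from st import *
from meas import *
o,M=st()
c=read_camera("top")
model(c,(560,18))
E
```

```text
t 4.78 p [ 0.5336 -0.0636  0.0224] yaw -19.14 z [-4.e-04 -1.e-03 -1.e+00] F [-1.7 -5.4  3.3] w 0.761
model [561.2  18.4] ydir 70.8 size [151.5 110.4] block frame x,y -8.1 -163.5 askew -16.3
```

Call:
send_rows:
  commands:
    - {"translation": [0.0024,-0.0056,0],"rot": [0,0,-1.6],"grip": 0.065}
    - {"translation": [0.0024,-0.0056,0],"rot": [0,0,-1.6],"grip": 0.065}
    - {"translation": [0.0024,-0.0056,0],"rot": [0,0,-1.6],"grip": 0.065}
    - {"translation": [0.0024,-0.0056,0],"rot": [0,0,-1.6],"grip": 0.065}
    - {"translation": [0.0024,-0.0056,0],"rot": [0,0,-1.6],"grip": 0.065}

```text
t: 5.25
eef_pos: [0.553, -0.0402, 0.0223]
tool_rot: [0.0, 0.995, -0.096, -0.0]
contact_force: [-1.5, -4.0, 2.4]
gripper_width: 0.76
```

Call:
send_rows:
  commands:
    - {"translation": [0.0024,-0.0056,0],"rot": [0,0,-1.6],"grip": 0.065}
    - {"translation": [0.0024,-0.0056,0],"rot": [0,0,-1.6],"grip": 0.065}
    - {"translation": [0.0024,-0.0056,0],"rot": [0,0,-1.6],"grip": 0.065}
    - {"translation": [0.0024,-0.0056,0],"rot": [0,0,-1.6],"grip": 0.065}
    - {"translation": [0.0024,-0.0056,0],"rot": [0,0,-1.6],"grip": 0.065}

```text
t: 5.67
eef_pos: [0.5689, -0.0135, 0.0224]
tool_rot: [0.0, 1.0, -0.026, 0.0]
contact_force: [-0.9, -3.9, 2.5]
gripper_width: 0.764
```

```bash
python3 - <<'E'
from st import *
from meas import *
o,M=st()
c=read_camera("top");cv2.imwrite("pics/t3.png",cv2.resize(c["pixels"][150:270,150:370,::-1],None,fx=3.5,fy=3.5))
model(c,(575,72))
r,b,a=rectz(c,masks(c)["blue"]&roi(c["depth"].shape,155,150,70,100),.041);print(r,b.round(1))
E
```

```text
t 5.67 p [ 0.5689 -0.0135  0.0224] yaw -2.99 z [ 3.e-04 -4.e-04 -1.e+00] F [-0.9 -3.9  2.5] w 0.764
model [573.5  74. ] ydir 87.2 size [150.4 110.7] block frame x,y 1.3 -107.4 askew 0.1
((581.7122802734375, 256.44500732421875), (54.344757080078125, 170.51571655273438), 87.225830078125) [[495.2 233.4]
 [665.6 225.2]
 [668.2 279.5]
 [497.9 287.7]]
```

View pics/t3.png

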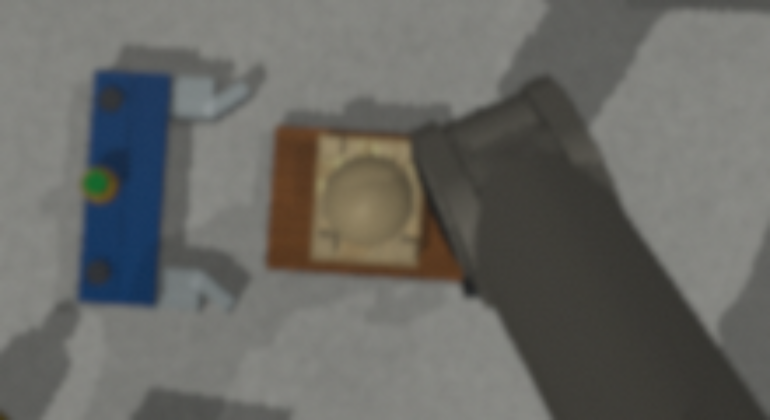

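The model is aligned with the block: 1.3 mm off laterally and 0.1° askew. I'll push it straight in.

Call:
send_rows:
  commands:
    - {"translation": [0,-0.006,0],"rot": [0,0,0],"grip": 0.065}
    - {"translation": [0,-0.006,0],"rot": [0,0,0],"grip": 0.065}
    - {"translation": [0,-0.006,0],"rot": [0,0,0],"grip": 0.065}
    - {"translation": [0,-0.006,0],"rot": [0,0,0],"grip": 0.065}
    - {"translation": [0,-0.006,0],"rot": [0,0,0],"grip": 0.065}

```text
t: 6.13
eef_pos: [0.5701, 0.0163, 0.0224]
tool_rot: [0.0, 1.0, -0.027, -0.0]
contact_force: [-0.3, -5.5, 3.5]
gripper_width: 0.76
```

Call:
send_rows:
  commands:
    - {"translation": [0,-0.004,0],"rot": [0,0,0],"grip": 0.065}
    - {"translation": [0,-0.004,0],"rot": [0,0,0],"grip": 0.065}
    - {"translation": [0,-0.004,0],"rot": [0,0,0],"grip": 0.065}
    - {"translation": [0,-0.004,0],"rot": [0,0,0],"grip": 0.065}
    - {"translation": [0,-0.004,0],"rot": [0,0,0],"grip": 0.065}

```text
t: 6.55
eef_pos: [0.5712, 0.0361, 0.0224]
tool_rot: [0.0, 1.0, -0.027, -0.0]
contact_force: [-0.5, -5.4, 2.5]
gripper_width: 0.757
```

```bash
python3 - <<'E'
from st import *
from meas import *
o,M=st()
c=read_camera("top");cv2.imwrite("pics/t4.png",cv2.resize(c["pixels"][150:270,150:370,::-1],None,fx=3.5,fy=3.5))
model(c,(575,124))
E
```

```text
t 6.55 p [0.5712 0.0361 0.0224] yaw -3.13 z [-1.e-04 -7.e-04 -1.e+00] F [-0.5 -5.4  2.5] w 0.757
model [576.3 125.5] ydir 87.4 size [146.9 111.8] block frame x,y 1.5 -55.8 askew 0.3
```

View pics/t4.png

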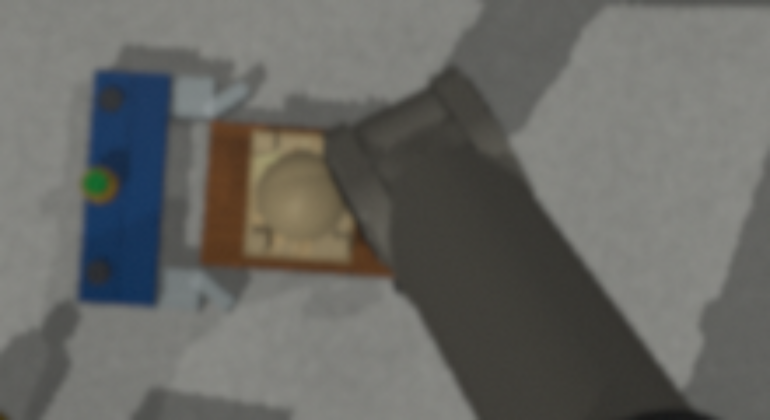

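Call:
send_rows:
  commands:
    - {"translation": [0,-0.004,0],"rot": [0,0,0],"grip": 0.065}
    - {"translation": [0,-0.004,0],"rot": [0,0,0],"grip": 0.065}
    - {"translation": [0,-0.004,0],"rot": [0,0,0],"grip": 0.065}
    - {"translation": [0,-0.004,0],"rot": [0,0,0],"grip": 0.065}
    - {"translation": [0,-0.004,0],"rot": [0,0,0],"grip": 0.065}

```text
t: 7.02
eef_pos: [0.5722, 0.0558, 0.0223]
tool_rot: [0.0, 1.0, -0.027, -0.0]
contact_force: [0.1, -6.4, 3.1]
gripper_width: 0.758
```

Call:
send_rows:
  commands:
    - {"translation": [0,-0.004,0],"rot": [0,0,0],"grip": 0.065}
    - {"translation": [0,-0.004,0],"rot": [0,0,0],"grip": 0.065}
    - {"translation": [0,-0.004,0],"rot": [0,0,0],"grip": 0.065}
    - {"translation": [0,-0.004,0],"rot": [0,0,0],"grip": 0.065}
    - {"translation": [0,-0.004,0],"rot": [0,0,0],"grip": 0.065}

```text
t: 7.43
eef_pos: [0.5733, 0.0757, 0.0223]
tool_rot: [0.001, 1.0, -0.027, -0.0]
contact_force: [-0.4, -6.8, 3.3]
gripper_width: 0.756
```

Call:
send_rows:
  commands:
    - {"translation": [0,-0.002,0],"rot": [0,0,0],"grip": 0.065}
    - {"translation": [0,-0.002,0],"rot": [0,0,0],"grip": 0.065}
    - {"translation": [0,-0.002,0],"rot": [0,0,0],"grip": 0.065}
    - {"translation": [0,-0.002,0],"rot": [0,0,0],"grip": 0.065}
    - {"translation": [0,-0.002,0],"rot": [0,0,0],"grip": 0.065}

```text
t: 7.85
eef_pos: [0.5738, 0.0855, 0.0223]
tool_rot: [0.001, 1.0, -0.027, -0.0]
contact_force: [-0.5, -6.2, 3.0]
gripper_width: 0.764
```

```bash
python3 - <<'E'
from st import *
from meas import *
o,M=st()
print("tcp-based y", (np.array([o["eef_pos"][0]*1e3,o["eef_pos"][1]*1e3])-BO)@[np.cos(np.radians(BY)),np.sin(np.radians(BY))]+86.2)
E
```

```text
t 7.85 p [0.5738 0.0855 0.0223] yaw -3.14 z [-4.0e-04 -1.1e-03 -1.0e+00] F [-0.5 -6.2  3. ] w 0.764
tcp-based y -9.662170250197136
```

Roughly 9–10 mm remain, so I'll push slowly and watch the force.

Call:
send_rows:
  commands:
    - {"translation": [0,-0.0015,0],"rot": [0,0,0],"grip": 0.065}
    - {"translation": [0,-0.0015,0],"rot": [0,0,0],"grip": 0.065}
    - {"translation": [0,-0.0015,0],"rot": [0,0,0],"grip": 0.065}
    - {"translation": [0,-0.0015,0],"rot": [0,0,0],"grip": 0.065}
    - {"translation": [0,-0.001,0],"rot": [0,0,0],"grip": 0.065}

```text
t: 8.27
eef_pos: [0.5742, 0.0926, 0.0223]
tool_rot: [0.001, 1.0, -0.027, -0.0]
contact_force: [-0.0, -5.3, 3.8]
gripper_width: 0.765
```

Call:
send_rows:
  commands:
    - {"translation": [0,-0.001,0],"rot": [0,0,0],"grip": 0.065}
    - {"translation": [0,-0.001,0],"rot": [0,0,0],"grip": 0.065}
    - {"translation": [0,-0.0005,0],"rot": [0,0,0],"grip": 0.065}
    - {"translation": [0,-0.0005,0],"rot": [0,0,0],"grip": 0.065}
    - {"translation": [0,0,0],"rot": [0,0,0],"grip": 0.065}

```text
t: 8.68
eef_pos: [0.5743, 0.0939, 0.0223]
tool_rot: [0.002, 1.0, -0.028, -0.0]
contact_force: [-1.0, -10.3, 6.0]
gripper_width: 0.757
```

Call:
send_rows:
  commands:
    - {"translation": [0,-0.0005,0],"rot": [0,0,0],"grip": 0.065}
    - {"translation": [0,-0.0005,0],"rot": [0,0,0],"grip": 0.065}
    - {"translation": [0,-0.0005,0],"rot": [0,0,0],"grip": 0.065}
    - {"translation": [0,-0.0005,0],"rot": [0,0,0],"grip": 0.065}
    - {"translation": [0,0,0],"rot": [0,0,0],"grip": 0.065}

```text
t: 9.1
eef_pos: [0.5743, 0.094, 0.0223]
tool_rot: [0.003, 1.0, -0.028, -0.001]
contact_force: [-1.6, -12.8, 8.2]
gripper_width: 0.761
```

```bash
python3 - <<'E'
from st import *
from meas import *
o,M=st()
c=read_camera("top");cv2.imwrite("pics/t5.png",cv2.resize(c["pixels"][150:270,150:370,::-1],None,fx=3.5,fy=3.5))
c=read_camera("scene");cv2.imwrite("pics/s5.png",cv2.resize(c["pixels"][170:290,240:380,::-1],None,fx=5,fy=5))
E
```

```text
t 9.1 p [0.5743 0.094  0.0223] yaw -3.23 z [-0.0017 -0.0056 -1.    ] F [ -1.6 -12.8   8.2] w 0.761
```

View pics/t5.png

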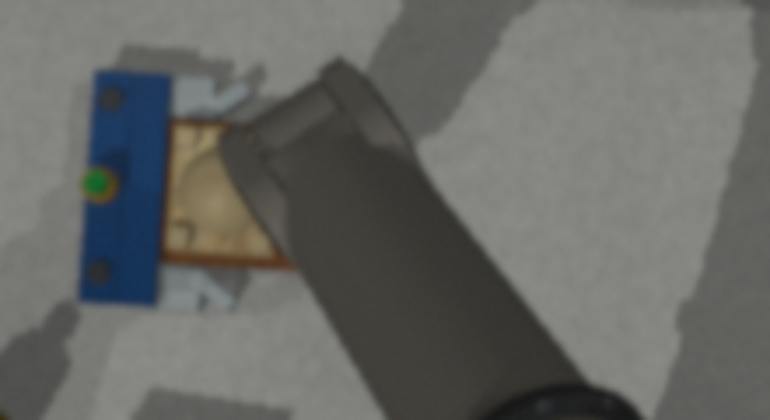

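View pics/s5.png

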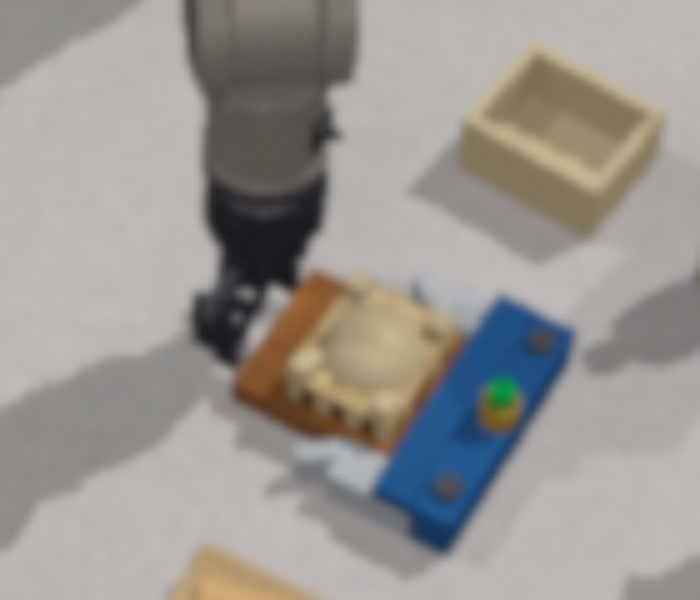

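Home position looks right: only a narrow brown strip remains between the cornice and the lip. One firmer press will rule out a jam.

Call:
send_rows:
  commands:
    - {"translation": [0,-0.001,0],"rot": [0,0,0],"grip": 0.065}
    - {"translation": [0,-0.001,0],"rot": [0,0,0],"grip": 0.065}
    - {"translation": [0,-0.001,0],"rot": [0,0,0],"grip": 0.065}
    - {"translation": [0,-0.001,0],"rot": [0,0,0],"grip": 0.065}
    - {"translation": [0,0,0],"rot": [0,0,0],"grip": 0.065}

```text
t: 9.62
eef_pos: [0.5743, 0.0941, 0.0222]
tool_rot: [0.005, 1.0, -0.029, -0.001]
contact_force: [-1.6, -21.7, 12.2]
gripper_width: 0.764
```

Firm stop: 22 N with no movement. I'll back off straight and then rise.

Call:
send_rows:
  commands:
    - {"translation": [0,0.004,0],"rot": [0,0,0],"grip": 0.065}
    - {"translation": [0,0.006,0],"rot": [0,0,0],"grip": 0.065}
    - {"translation": [0,0.01,0],"rot": [0,0,0],"grip": 0.065}
    - {"translation": [0,0.015,0],"rot": [0,0,0],"grip": 0.065}
    - {"translation": [0,0.02,0],"rot": [0,0,0],"grip": 0.065}

```text
t: 10.03
eef_pos: [0.5717, 0.05, 0.0223]
tool_rot: [-0.002, 1.0, -0.025, 0.0]
contact_force: [0.2, 0.0, -0.6]
gripper_width: 0.761
```

Call:
send_rows:
  commands:
    - {"translation": [0,0.02,-0.02],"rot": [0,0,0],"grip": 0.065}
    - {"translation": [0,0.02,-0.03],"rot": [0,0,0],"grip": 0.065}
    - {"translation": [0,0.025,-0.03],"rot": [0,0,0],"grip": 0.065}
    - {"translation": [0,0.025,-0.03],"rot": [0,0,0],"grip": 0.065}
    - {"translation": [0,0.025,-0.03],"rot": [0,0,0],"grip": 0.065}

```text
t: 10.45
eef_pos: [0.5652, -0.0672, 0.1634]
tool_rot: [-0.001, 1.0, -0.026, 0.0]
contact_force: [0.5, -0.6, 0.1]
gripper_width: 0.756
```

Call:
send_rows:
  commands:
    - {"translation": [0,0.025,-0.03],"rot": [0,0,0],"grip": 0.065}
    - {"translation": [0,0.025,-0.03],"rot": [0,0,0],"grip": 0.065}
    - {"translation": [0,0.025,-0.01],"rot": [0,0,0],"grip": 0.065}
    - {"translation": [0,0.025,0],"rot": [0,0,0],"grip": 0.065}
    - {"translation": [0,0,0],"rot": [0,0,0],"grip": 0.065}

```text
t: 10.87
eef_pos: [0.56, -0.1731, 0.2331]
tool_rot: [0.001, 1.0, -0.03, 0.001]
contact_force: [-0.4, -1.2, -0.9]
gripper_width: 0.762
```

```bash
python3 - <<'E'
from st import *
from meas import *
o,M=st()
c=read_camera("top");cv2.imwrite("pics/t6.png",cv2.resize(c["pixels"][130:270,150:370,::-1],None,fx=3.5,fy=3.5))
np.savez("top6.npz",**c)
m=masks(c)["wood"]&roi(c["depth"].shape,150,150,130,100)
r,b,a=rectz(c,m,.024);print(r,b.round(1))
t=np.radians(BY);by=np.array([np.cos(t),np.sin(t)])
print("corner block y",((b-BO)@by).round(1), "block x",((b-BO)@[by[1],-by[0]]).round(1))
E
```

```text
t 10.87 p [ 0.56   -0.1731  0.2331] yaw -3.47 z [ 0.0021 -0.0026 -1.    ] F [-0.4 -1.2 -0.9] w 0.762
((577.5867919921875, 166.9580078125), (123.0120849609375, 110.79534912109375), 87.26786804199219) [[519.3 108.2]
 [630.  102.9]
 [635.9 225.8]
 [525.2 231. ]]
corner block y [-76.  -75.7  47.3  47. ] block x [-54.5  56.3  55.9 -54.9]
```

View pics/t6.png

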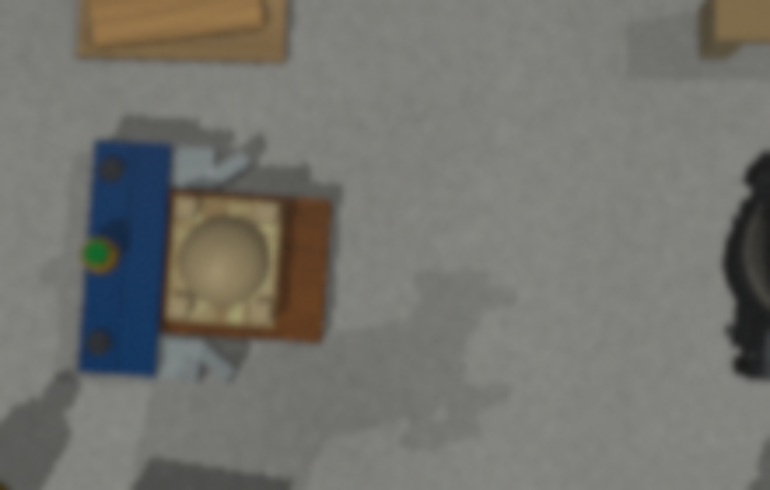

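Seated: the trailing edge is at block y ≈ -76 mm, against an expected -75. The visible plinth length of 123 mm also matches the expected ~124 mm after lip parallax. Now I'll refine the selector geometry from the first images.

```bash
python3 - <<'E'
from meas import *
from station import get_obs
print(get_obs()["q"].round(3))
c=dict(np.load("top0.npz"));px=c["pixels"];P=cloud(c)
hsv=cv2.cvtColor(px,cv2.COLOR_RGB2HSV).astype(int)
w=roi(px.shape[:2],395,180,48,65)
top=(P[...,2]>.035)&(P[...,2]<.06)&w
k=max(cv2.findContours(top.astype(np.uint8),cv2.RETR_EXTERNAL,cv2.CHAIN_APPROX_NONE)[0],key=cv2.contourArea)
r=cv2.minAreaRect((onz(c,k.reshape(-1,2),.045)[:,:2]*1000).astype(np.float32));print("box by depth",r)
white=(hsv[...,1]<40)&(hsv[...,2]>125)&w; print(white.sum(), hsv[228,408])
for n in("top","scene"):
    c=dict(np.load(n+"0.npz"));P=cloud(c);hsv=cv2.cvtColor(c["pixels"],cv2.COLOR_RGB2HSV).astype(int)
    x,y,ww,hh=(385,170,70,80) if n=="top" else (150,140,60,70)
    m=((hsv[...,0]<8)|(hsv[...,0]>172))&(hsv[...,1]>130)&roi(P.shape[:2],x,y,ww,hh)
    v,u=np.nonzero(m);(cx,cy),rr=cv2.minEnclosingCircle(np.c_[u,v].astype(np.float32));print(n,len(u),cx,cy,rr,onz(c,[[cx,cy]],.120)*1000,P[m][:,2].max())
E
```

```text
[ 0.529  0.38  -0.434  1.77   0.183  1.03  -0.031]
box by depth ((562.6201171875, -360.3131103515625), (93.8620834350586, 119.6212158203125), 73.63089752197266)
201 [ 30   8 130]
top 78 424.6451721191406 228.66128540039062 4.943205833435059 [[ 519.31528713 -351.08939564  120.        ]] 1.3305092509812317
scene 41 185.6290283203125 155.40322875976562 3.651461362838745 [[ 518.14977435 -356.09456431  120.        ]] 0.1406694990904449
```

Call:
send_rows:
  commands:
    - {"translation": [0,0,0],"rot": [0,0,-7],"grip": 0.06}
    - {"translation": [0,0,0],"rot": [0,0,-7],"grip": 0.06}
    - {"translation": [0,0,0],"rot": [0,0,-7],"grip": 0.06}
    - {"translation": [0,0,0],"rot": [0,0,-7],"grip": 0.06}
    - {"translation": [0,0,0],"rot": [0,0,-7],"grip": 0.06}

```text
t: 11.33
eef_pos: [0.5603, -0.1648, 0.2317]
tool_rot: [-0.001, 0.96, 0.279, 0.0]
contact_force: [-0.6, -0.0, 0.0]
gripper_width: 0.704
```

Call:
send_rows:
  commands:
    - {"translation": [0,0,0],"rot": [0,0,-7],"grip": 0.06}
    - {"translation": [0,0,0],"rot": [0,0,-7],"grip": 0.06}
    - {"translation": [0,0,0],"rot": [0,0,-7],"grip": 0.06}
    - {"translation": [0,0,0],"rot": [0,0,-7],"grip": 0.06}
    - {"translation": [0,0,0],"rot": [0,0,-7],"grip": 0.06}

```text
t: 11.75
eef_pos: [0.5603, -0.1648, 0.2318]
tool_rot: [-0.001, 0.832, 0.555, 0.0]
contact_force: [-0.2, -0.7, -0.0]
gripper_width: 0.701
```

Call:
send_rows:
  commands:
    - {"translation": [0,0,0],"rot": [0,0,-7],"grip": 0.06}
    - {"translation": [0,0,0],"rot": [0,0,0],"grip": 0.06}
    - {"translation": [0,0,0],"rot": [0,0,0],"grip": 0.06}
    - {"translation": [0,0,0],"rot": [0,0,0],"grip": 0.06}
    - {"translation": [0,0,0],"rot": [0,0,0],"grip": 0.06}

```text
t: 12.17
eef_pos: [0.5602, -0.1666, 0.2322]
tool_rot: [-0.0, 0.8, 0.6, 0.0]
contact_force: [0.3, -1.0, -0.3]
gripper_width: 0.702
```

```bash
python3 - <<'E'
from st import *
o,M=st([.519,-.353,.20]);print(o["q"].round(2))
E
```

```text
t 12.17 p [ 0.5602 -0.1666  0.2322] yaw 73.81 z [-0.e+00  4.e-04 -1.e+00] F [ 0.3 -1.  -0.3] w 0.702
tool delta [-0.1905  0.0124  0.0321]
[ 0.73  0.43 -0.71  1.76  0.32  1.07  1.2 ]
```

```bash
python3 - <<'E'
from meas import *
for n,(x,y,w,h) in (("top",(425,115,65,80)),("scene",(110,145,55,75))):
    c=dict(np.load(n+"0.npz"));P=cloud(c)[y:y+h,x:x+w].reshape(-1,3)*1000
    P=P[(P[:,2]<400)]
    hinge=np.array([565,-366]);bx=np.array([.957,-.29]);by=np.array([.29,.957])
    for lo,hi in((60,90),(90,120),(120,150),(150,185)):
        Q=P[(P[:,2]>lo)&(P[:,2]<hi)][:,:2]
        if len(Q): d=Q-hinge; print(n,lo,len(Q),"xy",Q.min(0).round(),Q.max(0).round(),"box x",(d@bx).min().round(),(d@bx).max().round(),"box y",(d@by).min().round(),(d@by).max().round())
E
```

```text
top 60 254 xy [ 640. -475.] [ 716. -398.] box x 90.0 167.0 box y -73.0 5.0
top 90 259 xy [ 640. -475.] [ 719. -396.] box x 91.0 170.0 box y -75.0 6.0
top 120 79 xy [ 651. -469.] [ 714. -403.] box x 97.0 163.0 box y -62.0 1.0
top 150 77 xy [ 648. -469.] [ 717. -401.] box x 94.0 165.0 box y -65.0 3.0
scene 60 361 xy [ 545. -638.] [ 775. -281.] box x 56.0 184.0 box y -257.0 139.0
scene 90 203 xy [ 577. -636.] [ 773. -280.] box x 87.0 181.0 box y -251.0 139.0
scene 120 72 xy [ 653. -475.] [ 715. -405.] box x 100.0 166.0 box y -67.0 -1.0
scene 150 57 xy [ 652. -479.] [ 720. -402.] box x 99.0 169.0 box y -71.0 3.0
```

Call:
send_rows:
  commands:
    - {"translation": [-0.038,0.002,0.004],"rot": [0,0,0],"grip": 0.06}
    - {"translation": [-0.038,0.003,0.004],"rot": [0,0,0],"grip": 0.06}
    - {"translation": [-0.038,0.003,0.004],"rot": [0,0,0],"grip": 0.06}
    - {"translation": [-0.038,0.002,0.004],"rot": [0,0,0],"grip": 0.06}
    - {"translation": [-0.038,0.002,0.004],"rot": [0,0,0],"grip": 0.06}

```text
t: 12.58
eef_pos: [0.5186, -0.3546, 0.2123]
tool_rot: [0.0, 0.8, 0.601, 0.0]
contact_force: [1.4, -0.3, 0.3]
gripper_width: 0.701
```

Call:
send_rows:
  commands:
    - {"translation": [0,0,0.004],"rot": [0,0,0],"grip": 0.06}
    - {"translation": [0,0,0],"rot": [0,0,0],"grip": 0.06}
    - {"translation": [0,0,0],"rot": [0,0,0],"grip": 0.06}
    - {"translation": [0,0,0],"rot": [0,0,0],"grip": 0.06}
    - {"translation": [0,0,0],"rot": [0,0,0],"grip": 0.06}

```text
t: 13.0
eef_pos: [0.5201, -0.3513, 0.2089]
tool_rot: [0.0, 0.798, 0.602, 0.0]
contact_force: [0.5, 0.2, 0.4]
gripper_width: 0.703
```

```bash
python3 - <<'E'
from st import *
o,M=st([.519,-.353,.118]);print(o["q"].round(2))
c=read_camera("scene");cv2.imwrite("pics/s7.png",cv2.resize(c["pixels"][110:210,110:240,::-1],None,fx=6,fy=6))
E
```

```text
t 13.0 p [ 0.5201 -0.3513  0.2089] yaw 74.04 z [ 9.e-04  1.e-04 -1.e+00] F [0.5 0.2 0.4] w 0.703
tool delta [-0.002  -0.0006  0.0909]
[ 0.96  0.52 -0.64  1.68  0.34  1.06  1.5 ]
```

View pics/s7.png

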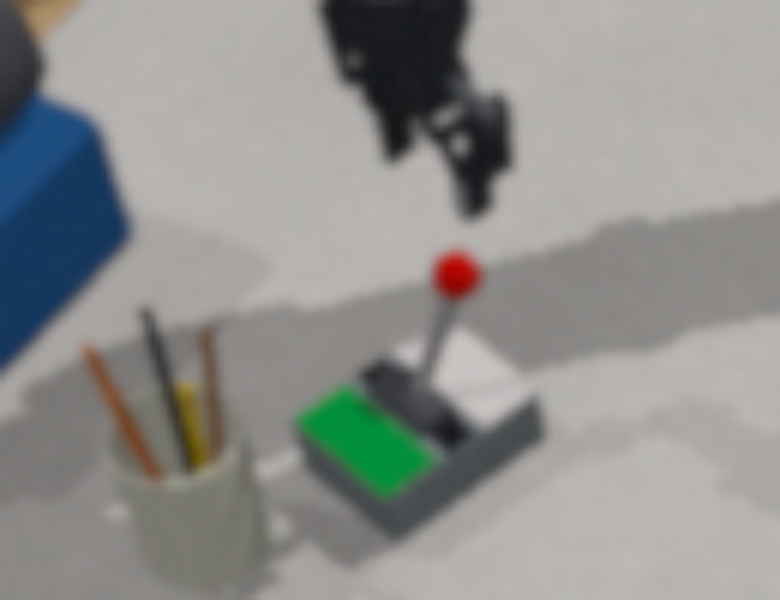

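The pot starts at about box x = +90 mm, too close for gripping the knob through to green. I'll push with closed fingers from the white side instead, so the gripper stays behind the knob.

Call:
send_rows:
  commands:
    - {"translation": [-0.002,-0.02,0],"rot": [0,0,0],"grip": 0}
    - {"translation": [0,-0.02,0],"rot": [0,0,0],"grip": 0}
    - {"translation": [0,0,0],"rot": [0,0,0],"grip": 0}
    - {"translation": [0,0,0],"rot": [0,0,0],"grip": 0}
    - {"translation": [0,0,0],"rot": [0,0,0],"grip": 0}

```text
t: 13.47
eef_pos: [0.4809, -0.3437, 0.2089]
tool_rot: [0.001, 0.799, 0.601, 0.0]
contact_force: [-0.6, -0.4, -0.7]
gripper_width: 0.003
```

Call:
send_rows:
  commands:
    - {"translation": [0,0,0.015],"rot": [0,0,0],"grip": 0}
    - {"translation": [0,0,0.02],"rot": [0,0,0],"grip": 0}
    - {"translation": [0,0,0.02],"rot": [0,0,0],"grip": 0}
    - {"translation": [0,0,0.018],"rot": [0,0,0],"grip": 0}
    - {"translation": [0,0,0.008],"rot": [0,0,0],"grip": 0}

```text
t: 13.88
eef_pos: [0.48, -0.3432, 0.1251]
tool_rot: [-0.001, 0.799, 0.601, -0.0]
contact_force: [0.3, -0.2, 0.2]
gripper_width: -0.002
```

```bash
python3 - <<'E'
from st import *
o,M=st([.519,-.353,.127])
c=read_camera("scene");cv2.imwrite("pics/s8.png",cv2.resize(c["pixels"][110:210,110:240,::-1],None,fx=6,fy=6))
E
```

```text
t 13.88 p [ 0.48   -0.3432  0.1251] yaw 73.95 z [-0.0017  0.0018 -1.    ] F [ 0.3 -0.2  0.2] w -0.002
tool delta [ 0.0014  0.0402 -0.002 ]
```

View pics/s8.png

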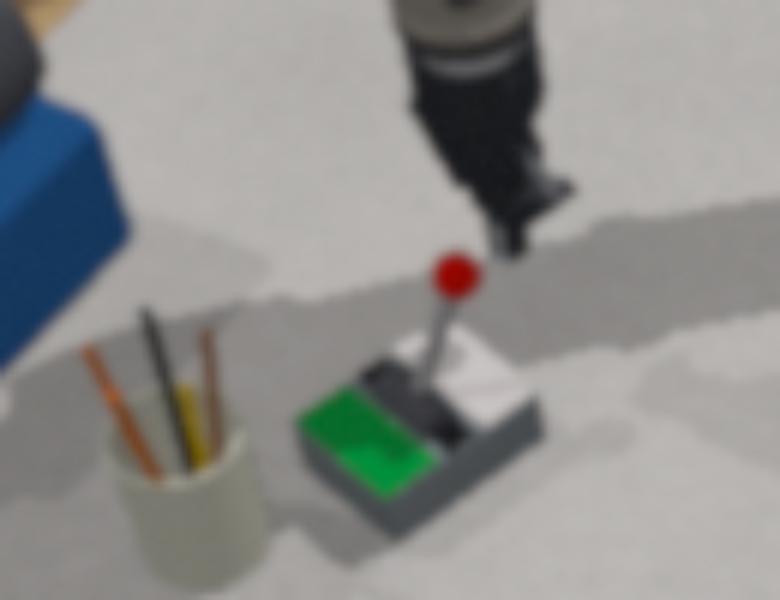

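The picture shows the closed fingers just on the white side of the knob, which is unmoved at crop (457,275). Pushing slowly.

Call:
send_rows:
  commands:
    - {"translation": [0.001,0.003,0],"rot": [0,0,0],"grip": 0}
    - {"translation": [0,0.003,0],"rot": [0,0,0],"grip": 0}
    - {"translation": [0,0.004,0],"rot": [0,0,0],"grip": 0}
    - {"translation": [0,0.004,0],"rot": [0,0,0],"grip": 0}
    - {"translation": [0,0.004,0],"rot": [0,0,0],"grip": 0}

```text
t: 14.35
eef_pos: [0.4974, -0.3479, 0.1281]
tool_rot: [-0.0, 0.799, 0.601, -0.001]
contact_force: [-5.1, 2.0, 4.5]
gripper_width: 0.0
```

Call:
send_rows:
  commands:
    - {"translation": [0,0.004,0],"rot": [0,0,0],"grip": 0}
    - {"translation": [0,0.004,0],"rot": [0,0,0],"grip": 0}
    - {"translation": [0,0.004,0],"rot": [0,0,0],"grip": 0}
    - {"translation": [0,0.004,0],"rot": [0,0,0],"grip": 0}
    - {"translation": [0,0.004,0],"rot": [0,0,0],"grip": 0}

```text
t: 14.77
eef_pos: [0.5173, -0.3537, 0.1276]
tool_rot: [0.0, 0.799, 0.601, 0.0]
contact_force: [-2.7, 1.4, 2.5]
gripper_width: 0.002
```

```bash
cat > lev.py <<'E'
from st import *
from meas import masks
H=np.array([.566,-.367,.045]);BX=np.array([.958,-.286,0]);BYv=np.array([.286,.958,0])
def red(n,c):
    m=masks(c)["red"]; 
    k=max(cv2.findContours(m.astype(np.uint8),cv2.RETR_EXTERNAL,cv2.CHAIN_APPROX_NONE)[0],key=lambda k:cv2.contourArea(k) )
    return cv2.minEnclosingCircle(k)
def knob(tag,crop=True):
    o,M=st()
    e=o["eef_pos"]-H; print("tcp box x,y",(e@BX).round(4),(e@BYv).round(4))
    for n in("scene","top"):
        c=read_camera(n);px=c["pixels"]
        u0,v0=proj(c,[H+[0,0,.08]])[0];
        m=masks(c)["red"];yy,xx=np.mgrid[:420,:560];m&=np.hypot(xx-u0,yy-v0)<45
        v,u=np.nonzero(m)
        if len(u)>5:
            (cx,cy),r=cv2.minEnclosingCircle(np.c_[u,v].astype(np.float32))
            # intersect ray with lever plane (box x-z plane through hinge)
            og,d=ray(c,[[cx,cy]]);d=d[0]
            s=((H-og)@BYv)/(d@BYv);p=og+s*d-H
            print(n,len(u),"px",round(cx,1),round(cy,1),"r",round(r,1),"plane bx",(p@BX).round(4),"z",p[2].round(4), "ang",round(.6+np.arctan2(p@BX,p[2]),3),"len",round(np.hypot(p@BX,p[2]),4))
            for z in(.119,.135): q=onz(c,[[cx,cy]],z)[0]-H; print("   at z",z,"box x",(q@BX).round(4),"y",(q@BYv).round(4))
        else: print(n,"no red")
        a,b=int(u0),int(v0)
        cv2.imwrite(f"pics/{n}_{tag}.png",cv2.resize(px[max(b-50,0):b+60,a-65:a+65,::-1],None,fx=5,fy=5))
E
python3 - <<'E'
from lev import *
knob("l1")
E
```

```text
t 14.77 p [ 0.5173 -0.3537  0.1276] yaw 73.9 z [ 2.e-04 -2.e-04 -1.e+00] F [-2.7  1.4  2.5] w 0.002
tcp box x,y -0.0504 -0.0012
scene 33 px 180.0 157.0 r 3.2 plane bx -0.0239 z 0.0884 ang 0.336 len 0.0916
   at z 0.119 box x -0.0308 y -0.0121
   at z 0.135 box x -0.0232 y 0.0013
top 26 px 428.0 216.5 r 3.4 plane bx -0.0164 z 0.068 ang 0.363 len 0.0699
   at z 0.119 box x -0.0174 y 0.0019
   at z 0.135 box x -0.0198 y 0.0069
```

View pics/scene_l1.png

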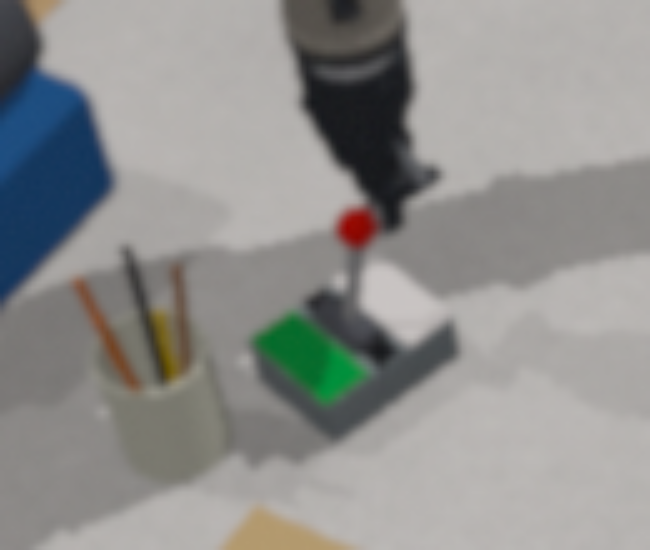

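The knob tracks as predicted at about 0.34 rad. Another 24–25 mm brings it upright.

Call:
send_rows:
  commands:
    - {"translation": [0,0.005,0],"rot": [0,0,0],"grip": 0}
    - {"translation": [0,0.005,0],"rot": [0,0,0],"grip": 0}
    - {"translation": [0,0.005,0],"rot": [0,0,0],"grip": 0}
    - {"translation": [0,0.005,0],"rot": [0,0,0],"grip": 0}
    - {"translation": [0,0.003,0],"rot": [0,0,0],"grip": 0}

```text
t: 15.28
eef_pos: [0.5399, -0.3601, 0.1274]
tool_rot: [0.0, 0.799, 0.601, 0.0]
contact_force: [-1.4, 0.8, 2.1]
gripper_width: -0.0
```

```bash
python3 - <<'E'
from lev import *
knob("l2")
c=dict(np.load("scene0.npz"))
for px in([185.6,155.4],[185.5,155.5]):
    og,d=ray(c,[px]);d=d[0];s=((H-og)@BYv)/(d@BYv);p=og+s*d-H;print("start",p@BX,p[2],.6+np.arctan2(p@BX,p[2]))
E
```

```text
t 15.28 p [ 0.5399 -0.3601  0.1274] yaw 73.91 z [ 8.e-04 -1.e-04 -1.e+00] F [-1.4  0.8  2.1] w -0.0
tcp box x,y -0.0269 -0.0008
scene 32 px 174.6 160.1 r 3.2 plane bx -0.0007 z 0.0905 ang 0.592 len 0.0905
   at z 0.119 box x -0.0084 y -0.0138
   at z 0.135 box x -0.0009 y -0.0004
top 19 px 430.0 207.0 r 3.2 plane bx 0.0091 z 0.0623 ang 0.745 len 0.063
   at z 0.119 box x 0.0071 y 0.0036
   at z 0.135 box x 0.0043 y 0.0086
start -0.046927359833100715 0.07899895421772933 0.06398540864027269
start -0.0464541396139009 0.0788510129859447 0.06760544098609789
```

View pics/scene_l2.png

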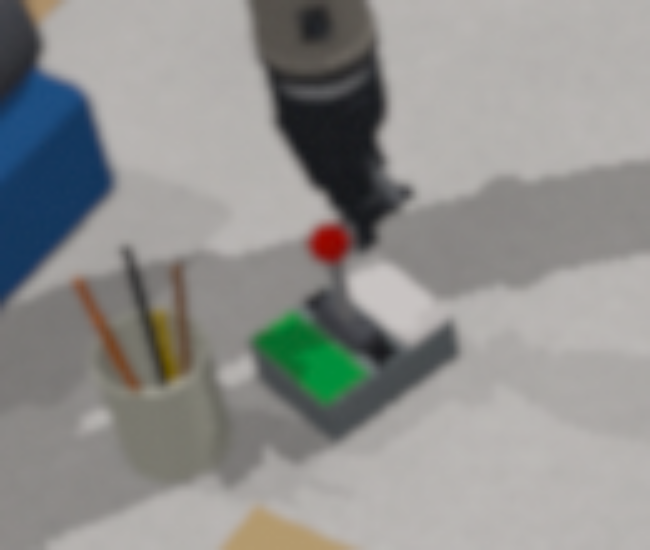

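```bash
python3 - <<'E'
from lev import *
from meas import *
for n,(x,y,w,h) in (("top",(395,180,50,62)),("scene",(155,150,50,55))):
    c=dict(np.load(n+"0.npz"));hsv=cv2.cvtColor(c["pixels"],cv2.COLOR_RGB2HSV).astype(int);m=masks(c)
    u0,v0=proj(c,[H])[0]
    for nm,mk in(("green",m["green"]),):
        mm=mk&roi(mk.shape,x,y,w,h);v,u=np.nonzero(mm);p=onz(c,np.c_[u,v],.045)-H;bx=p@BX*1000;by=p@BYv*1000
        print(n,nm,len(u),"bx 2/98",np.percentile(bx,[1,50,99]).round(1),"by",np.percentile(by,[1,50,99]).round(1))
    # intensity profile along box x on the bench-plane z=.045, at several box y
    for yy in(-30,-20,20,30):
        xs=np.arange(-66,67,3);P=np.array([H+BX*a/1000+BYv*yy/1000 for a in xs])
        uv=proj(c,P).astype(np.float32);g=cv2.remap(c["pixels"].astype(np.float32).mean(2),uv[:,0].reshape(-1,1),uv[:,1].reshape(-1,1),cv2.INTER_LINEAR).ravel()
        print(n,yy,dict(zip(xs.tolist(),g.round().astype(int).tolist())))
E
```

```text
top green 437 bx 2/98 [15.4 33.9 52.4] by [-36.3   5.2  45.5]
top -30 {-66: 70, -63: 88, -60: 118, -57: 126, -54: 110, -51: 84, -48: 65, -45: 56, -42: 55, -39: 55, -36: 54, -33: 55, -30: 63, -27: 85, -24: 103, -21: 96, -18: 76, -15: 59, -12: 43, -9: 31, -6: 28, -3: 29, 0: 29, 3: 33, 6: 47, 9: 62, 12: 66, 15: 60, 18: 54, 21: 51, 24: 52, 27: 51, 30: 51, 33: 51, 36: 51, 39: 52, 42: 52, 45: 52, 48: 51, 51: 53, 54: 63, 57: 77, 60: 84, 63: 86, 66: 86}
top -20 {-66: 64, -63: 88, -60: 113, -57: 111, -54: 84, -51: 59, -48: 53, -45: 56, -42: 56, -39: 55, -36: 52, -33: 50, -30: 48, -27: 61, -24: 81, -21: 87, -18: 66, -15: 48, -12: 39, -9: 36, -6: 38, -3: 39, 0: 37, 3: 38, 6: 37, 9: 41, 12: 46, 15: 47, 18: 45, 21: 46, 24: 49, 27: 51, 30: 53, 33: 52, 36: 52, 39: 53, 42: 52, 45: 53, 48: 53, 51: 55, 54: 66, 57: 78, 60: 85, 63: 86, 66: 84}
top 20 {-66: 76, -63: 94, -60: 120, -57: 132, -54: 133, -51: 132, -48: 130, -45: 128, -42: 125, -39: 122, -36: 121, -33: 120, -30: 121, -27: 121, -24: 112, -21: 89, -18: 63, -15: 49, -12: 47, -9: 49, -6: 49, -3: 49, 0: 48, 3: 45, 6: 42, 9: 44, 12: 51, 15: 55, 18: 
[... 1509 characters left out ...]
84, -36: 184, -33: 187, -30: 190, -27: 189, -24: 182, -21: 163, -18: 130, -15: 92, -12: 61, -9: 45, -6: 46, -3: 47, 0: 48, 3: 49, 6: 60, 9: 70, 12: 80, 15: 85, 18: 80, 21: 72, 24: 67, 27: 66, 30: 66, 33: 66, 36: 66, 39: 67, 42: 67, 45: 66, 48: 67, 51: 70, 54: 75, 57: 76, 60: 75, 63: 72, 66: 72}
scene 30 {-66: 174, -63: 176, -60: 179, -57: 181, -54: 184, -51: 186, -48: 187, -45: 188, -42: 189, -39: 191, -36: 192, -33: 194, -30: 193, -27: 192, -24: 184, -21: 165, -18: 137, -15: 103, -12: 71, -9: 44, -6: 29, -3: 27, 0: 29, 3: 42, 6: 66, 9: 91, 12: 105, 15: 101, 18: 89, 21: 76, 24: 68, 27: 66, 30: 66, 33: 66, 36: 66, 39: 66, 42: 66, 45: 67, 48: 67, 51: 71, 54: 75, 57: 78, 60: 76, 63: 73, 66: 73}
```

The plate edges put the hinge at about box x = -2 mm, so the lever now sits at roughly 0.59–0.61 rad, which is upright. I'll back off slightly and leave it for well over a second.

Call:
send_rows:
  commands:
    - {"translation": [0,-0.003,0],"rot": [0,0,0],"grip": 0}
    - {"translation": [0,-0.003,0],"rot": [0,0,0],"grip": 0}
    - {"translation": [0,0,0],"rot": [0,0,0],"grip": 0}
    - {"translation": [0,0,0],"rot": [0,0,0],"grip": 0}
    - {"translation": [0,0,0],"rot": [0,0,0],"grip": 0}

```text
t: 15.8
eef_pos: [0.5331, -0.3584, 0.1274]
tool_rot: [0.0, 0.799, 0.601, 0.0]
contact_force: [0.4, 0.0, 0.4]
gripper_width: 0.004
```

Call:
send_rows:
  commands:
    - {"translation": [0,0,0],"rot": [0,0,0],"grip": 0}
    - {"translation": [0,0,0],"rot": [0,0,0],"grip": 0}
    - {"translation": [0,0,0],"rot": [0,0,0],"grip": 0}
    - {"translation": [0,0,0],"rot": [0,0,0],"grip": 0}
    - {"translation": [0,0,0],"rot": [0,0,0],"grip": 0}

```text
t: 16.22
eef_pos: [0.5332, -0.3582, 0.1273]
tool_rot: [0.0, 0.799, 0.601, 0.0]
contact_force: [-0.3, 0.7, 0.0]
gripper_width: -0.0
```

Call:
send_rows:
  commands:
    - {"translation": [0,0,0],"rot": [0,0,0],"grip": 0}
    - {"translation": [0,0,0],"rot": [0,0,0],"grip": 0}
    - {"translation": [0,0,0],"rot": [0,0,0],"grip": 0}
    - {"translation": [0,0,0],"rot": [0,0,0],"grip": 0}
    - {"translation": [0,0,0],"rot": [0,0,0],"grip": 0}

```text
t: 16.63
eef_pos: [0.5332, -0.3583, 0.1273]
tool_rot: [-0.0, 0.799, 0.601, 0.0]
contact_force: [0.8, 0.2, 0.3]
gripper_width: 0.001
```

Call:
send_rows:
  commands:
    - {"translation": [0,0,0],"rot": [0,0,0],"grip": 0}
    - {"translation": [0,0,0],"rot": [0,0,0],"grip": 0}
    - {"translation": [0,0,0],"rot": [0,0,0],"grip": 0}
    - {"translation": [0,0,0],"rot": [0,0,0],"grip": 0}
    - {"translation": [0,0,0],"rot": [0,0,0],"grip": 0}

```text
t: 17.05
eef_pos: [0.5332, -0.3583, 0.1273]
tool_rot: [0.0, 0.799, 0.601, 0.0]
contact_force: [-0.0, 0.5, -0.1]
gripper_width: 0.0
```

```bash
python3 - <<'E'
from lev import *
knob("l3")
E
```

```text
t 17.05 p [ 0.5332 -0.3583  0.1273] yaw 73.9 z [ 1.e-04 -0.e+00 -1.e+00] F [-0.   0.5 -0.1] w 0.0
tcp box x,y -0.0339 -0.001
scene 31 px 174.5 160.5 r 2.9 plane bx -0.0 z 0.0891 ang 0.6 len 0.0891
   at z 0.119 box x -0.007 y -0.0126
   at z 0.135 box x 0.0004 y 0.0007
top 38 px 431.0 209.0 r 4.5 plane bx 0.0029 z 0.0747 ang 0.639 len 0.0748
   at z 0.119 box x 0.003 y -0.0002
   at z 0.135 box x 0.0003 y 0.0048
```

Call:
send_rows:
  commands:
    - {"translation": [0,0.005,0],"rot": [0,0,0],"grip": 0}
    - {"translation": [0,0.005,0],"rot": [0,0,0],"grip": 0}
    - {"translation": [0,0.005,0],"rot": [0,0,0],"grip": 0}
    - {"translation": [0,0.005,0],"rot": [0,0,0],"grip": 0}
    - {"translation": [0,0.005,0],"rot": [0,0,0],"grip": 0}

```text
t: 17.57
eef_pos: [0.5577, -0.3653, 0.1273]
tool_rot: [-0.0, 0.799, 0.601, -0.0]
contact_force: [-1.3, 1.6, 0.3]
gripper_width: 0.0
```

Call:
send_rows:
  commands:
    - {"translation": [0,0.005,0],"rot": [0,0,0],"grip": 0}
    - {"translation": [0,0.005,0],"rot": [0,0,0],"grip": 0}
    - {"translation": [0,0.005,0],"rot": [0,0,0],"grip": 0}
    - {"translation": [0,0.005,0],"rot": [0,0,0],"grip": 0}
    - {"translation": [0,0.005,0],"rot": [0,0,0],"grip": 0}

```text
t: 17.98
eef_pos: [0.5811, -0.3722, 0.1267]
tool_rot: [-0.001, 0.799, 0.601, -0.0]
contact_force: [-2.7, 0.7, -1.5]
gripper_width: -0.002
```

Call:
send_rows:
  commands:
    - {"translation": [0,0.002,0],"rot": [0,0,0],"grip": 0}
    - {"translation": [0,0.002,0],"rot": [0,0,0],"grip": 0}
    - {"translation": [0,0.002,0],"rot": [0,0,0],"grip": 0}
    - {"translation": [0,0.002,0],"rot": [0,0,0],"grip": 0}
    - {"translation": [0,0,0],"rot": [0,0,0],"grip": 0}

```text
t: 18.4
eef_pos: [0.5874, -0.3739, 0.127]
tool_rot: [-0.002, 0.799, 0.601, -0.001]
contact_force: [-7.2, 2.1, 0.2]
gripper_width: -0.003
```

```bash
python3 - <<'E'
from lev import *
knob("l4")
E
```

```text
t 18.4 p [ 0.5874 -0.3739  0.127 ] yaw 73.89 z [-0.004  0.001 -1.   ] F [-7.2  2.1  0.2] w -0.003
tcp box x,y 0.0225 -0.0005
scene 35 px 164.0 171.0 r 3.2 plane bx 0.0485 z 0.0738 ang 1.181 len 0.0883
   at z 0.119 box x 0.0485 y 0.0002
   at z 0.135 box x 0.0553 y 0.0134
top no red
```

View pics/scene_l4.png

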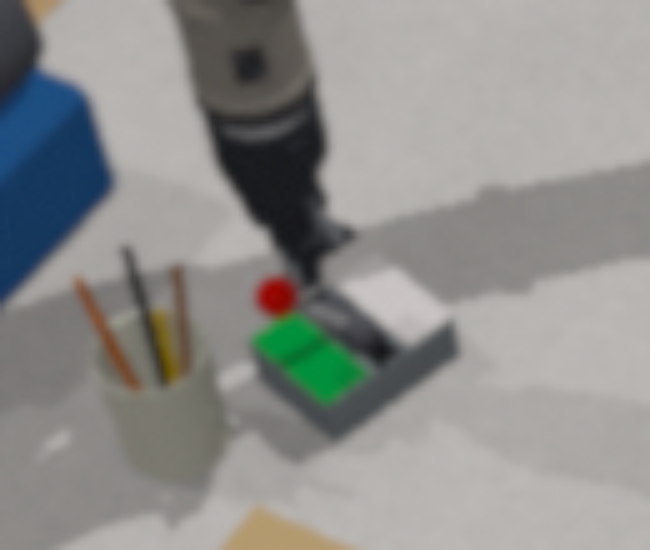

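The force rose to 7.5 N and the arm stalled, so it looks like the end stop. I'll press a little more to confirm, then retreat.

Call:
send_rows:
  commands:
    - {"translation": [0,0.001,0],"rot": [0,0,0],"grip": 0}
    - {"translation": [0,0.001,0],"rot": [0,0,0],"grip": 0}
    - {"translation": [0,0.001,0],"rot": [0,0,0],"grip": 0}
    - {"translation": [0,0,0],"rot": [0,0,0],"grip": 0}
    - {"translation": [0,0,0],"rot": [0,0,0],"grip": 0}

```text
t: 18.92
eef_pos: [0.5877, -0.3741, 0.1269]
tool_rot: [-0.004, 0.799, 0.601, -0.003]
contact_force: [-16.1, 5.4, 6.9]
gripper_width: -0.0
```

Call:
send_rows:
  commands:
    - {"translation": [0,-0.005,0],"rot": [0,0,0],"grip": 0}
    - {"translation": [0,-0.01,0],"rot": [0,0,0],"grip": 0}
    - {"translation": [0,-0.01,0],"rot": [0,0,0],"grip": 0}
    - {"translation": [0,-0.015,-0.01],"rot": [0,0,0],"grip": 0}
    - {"translation": [0,-0.015,-0.02],"rot": [0,0,0],"grip": 0}

```text
t: 19.33
eef_pos: [0.5386, -0.3593, 0.1562]
tool_rot: [-0.001, 0.799, 0.601, 0.0]
contact_force: [0.0, -0.2, -0.0]
gripper_width: 0.002
```

Call:
send_rows:
  commands:
    - {"translation": [0.02,-0.02,-0.025],"rot": [0,0,0],"grip": 0}
    - {"translation": [0.02,-0.02,-0.025],"rot": [0,0,0],"grip": 0}
    - {"translation": [0.02,-0.02,-0.025],"rot": [0,0,0],"grip": 0}
    - {"translation": [0.02,0,-0.02],"rot": [0,0,0],"grip": 0}
    - {"translation": [0.02,0,0],"rot": [0,0,0],"grip": 0}

```text
t: 19.75
eef_pos: [0.512, -0.2467, 0.2582]
tool_rot: [0.005, 0.799, 0.601, 0.002]
contact_force: [0.8, -0.9, 0.8]
gripper_width: 0.003
```

Call:
send_rows:
  commands:
    - {"translation": [0,0,0],"rot": [0,0,0],"grip": 0}
    - {"translation": [0,0,0],"rot": [0,0,0],"grip": 0}
    - {"translation": [0,0,0],"rot": [0,0,0],"grip": 0}
    - {"translation": [0,0,0],"rot": [0,0,0],"grip": 0}
    - {"translation": [0,0,0],"rot": [0,0,0],"grip": 0}

```text
t: 20.17
eef_pos: [0.5088, -0.2483, 0.2518]
tool_rot: [-0.0, 0.8, 0.6, -0.0]
contact_force: [0.6, -0.3, -0.0]
gripper_width: -0.003
```

```bash
python3 - <<'E'
from lev import *
from meas import *
knob("l5")
c=read_camera("top");cv2.imwrite("pics/t9.png",c["pixels"][:,:,::-1])
m=masks(c)["wood"]&roi(c["depth"].shape,150,150,130,100)
r,b,a=rectz(c,m,.024);print(r)
E
```

```text
t 20.17 p [ 0.5088 -0.2483  0.2518] yaw 73.81 z [-4.e-04  2.e-04 -1.e+00] F [ 0.6 -0.3 -0. ] w -0.003
tcp box x,y -0.0888 0.0973
scene 33 px 163.9 171.0 r 3.1 plane bx 0.0489 z 0.0742 ang 1.183 len 0.0888
   at z 0.119 box x 0.0488 y -0.0001
   at z 0.135 box x 0.0556 y 0.0131
top 59 px 434.6 191.7 r 4.7 plane bx 0.0497 z 0.0642 ang 1.258 len 0.0812
   at z 0.119 box x 0.0476 y 0.003
   at z 0.135 box x 0.0443 y 0.008
((577.6372680664062, 166.96836853027344), (123.45201873779297, 110.83238983154297), 87.3707275390625)
```

View pics/t9.png

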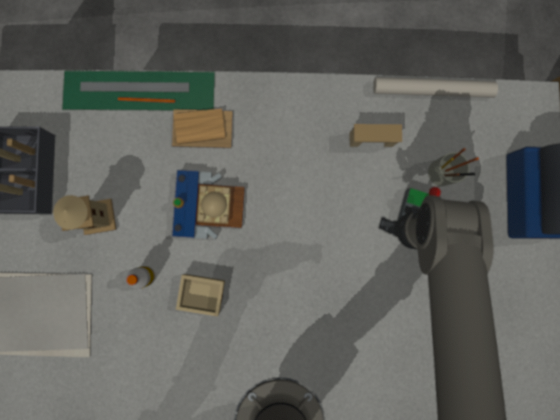

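View pics/scene_l5.png

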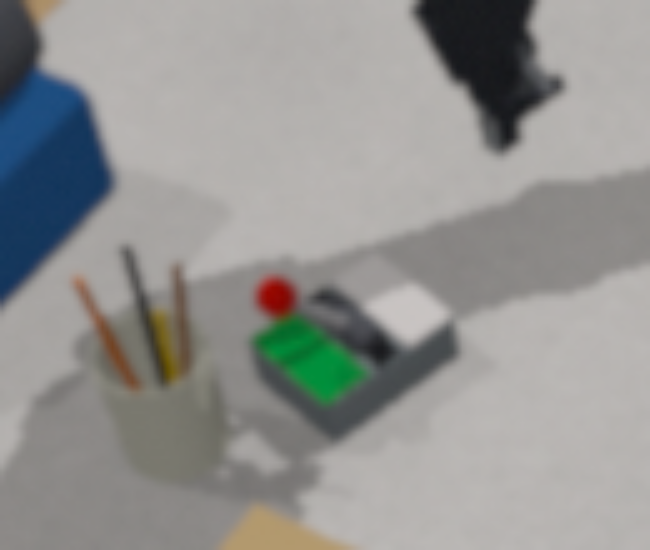

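The lever leans fully to the green side against its stop, the model is still seated, the bystanders are where they were, and the arm is clear.

```bash
python3 -c "
from station import *
print(hand_in())"
```

```text
the job is handed in; nothing more can be done
None
```

I pushed the gatehouse model home in the blue block, then changed the vacuum lever over as asked. The job was handed in at about 20 s.

**Model:** I pushed it flat with two fingertips on the trailing plinth edge: straight, then a steered arc, then straight into the block. It stopped firmly, with no movement under 22 N.
- The trailing edge measured block y ≈ -76 mm against -75 mm expected.
- The visible plinth length was 123 mm against about 124 mm expected.
- Both were unchanged after the lever work.

**Lever:** I pushed the knob with closed fingers from the white side, because gripping it would have brought the gripper too near the pencil pot.
- **Upright:** I brought it to about 0.60–0.62 rad, backed the fingers off and left it there for about 1.7 s.
- **Green side:** I then took it over until it stopped moving. Force reached about 17 N at the stop, and the knob stayed there after I withdrew.

**Final check:** In the last pictures the other things on the bench looked unmoved. I compared them by eye only. The arm was clear and touching nothing.

**Disagreements:** The two cameras differed by 3–5 mm on the knob position, mostly along the hinge. Final lever readings were 1.18 rad from the scene camera and 1.26 from the top camera, either side of the 1.2 stop. Taking the stop as the reference, the centre-off position was off by about 0.02 rad.

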